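# Push a parts bin home in its turntable bay

### The job

Put the loose empty blue bin back on the parts turntable: stand it in the mouth of the empty bay, tapered end first, then push it gently home between the two converging black guides until it beds firmly against both and the orange catch springs up behind it. Where the guides end is set by hand and differs, so go by feel and do not force it. Leave the tools, the jar and the bottle where they are.

Things in the scene. Friction and masses are not known exactly. Their poses are not given: they have to be found in the camera images.
- bin: The loose empty blue plastic bin, 0.28 kg, 96 mm long (its x), 84 wide, 70 high, walls 4 mm. Origin: middle of its underside; z up; +x to its tapered end: over the last 34 mm both sides bevel in at 35 degrees to x, down to 36 mm wide. Its outer end (-x), 48 mm from the origin, is a flat upright wall only 40 mm high, good to push on. Five full bins like it stay on the turntable.
- bin_nose (a point): Middle of the loose bin's tapered end, on its underside: 48 mm along +x from the bin's origin.
- bin_bar (a point): Middle of the bin's cross bar, the place to grip and carry it: 62 mm above the underside, 2 mm along +x from the bin's origin. The bar joins both sides, 10 mm thick along x, 78 mm long along y, from 54 to 70 mm above the underside, with over 35 mm of free space before and behind it. Axes as the bin's.
- turntable: The turning disc of the parts turntable, 426 mm across, six bays, five full. Origin: on its axis at the disc's underside, 16 mm above the bench; z up. It turns with a friction of about 0.35 Nm. The empty bay lies along the disc's own -x axis, its mouth at the rim; bins stand there 30 mm above the bench. Full bins rise to 100 mm above the bench, the hub's knob to 122 mm.
- bay (a point): In the mouth of the empty bay: 172 mm from the turntable's axis on its -x axis, on the bay's floor (30 mm above the bench), axes as the turntable's. Insert: grey floor plate, two upright slick black rails 34 mm high, left and right, each at 35 degrees to x, converging towards the hub (+x) to fit the bin's bevels. A bin with its origin here has 15 mm or more of room at each side of its nose.
- bay_inner (a point): 114 mm from the axis on the bay's middle line, at floor height. A bin is home when both bevels bear on the rails: its axes are parallel to the disc's and its origin is on this line, from here to 36 mm further out. The insert is screwed down through slots anywhere in that range, which is not in the state; only feel tells. 10 to 15 N of push bed the bin; harder shoves may shift the insert.
- catch (a joint): The orange catch on the empty bay's middle line, 26 mm wide; it travels with the insert. It stands 4 mm proud of the floor; a bin standing over it holds it down (spring about 0.5 N). Value in m: 0 = fully up, 0.004 = held down. It springs up behind the bin's outer wall once the bin is within about 1.5 mm of home, and keeps it in.
- pliers: Bystander: stainless pliers, 170 mm, lying on the bench. Origin under the pivot; jaws to +x.
- wrench: Bystander: red adjustable wrench, 215 mm, lying on the bench, jaw to +x. Origin under its handle, near the middle.
- hexkeys: Bystander: hex key set standing in a grey holder 30 x 94 mm, 98 mm high in all. Origin: middle of its underside.
- jar: Bystander: empty glass jam jar, 70 mm across, 104 mm high. Origin: middle of its underside.
- screwdriver: Bystander: yellow screwdriver, 200 mm, lying on the bench. Origin under its middle, blade to +x.
- oiler: Bystander: white oil bottle with a red cap, 48 mm across, 120 mm high. Origin: middle of its underside.
Things that resemble listed ones, but are neither listed nor needed, are in the scene too. Of the things shaped like the bin, the blue one is meant.

How it is judged:
By the outcome, as a careful person would: the job done as asked, in the order asked, and still so for the second after the job is handed in, with the robot touching nothing.
It also fails if it takes over 67 s, if anything falls off the work surface, if the arm or the gripper's body presses on something with over 40 N, if the wrist force passes 120 N, or if a joint passes its speed limit or range.

### The arm

A 6-joint arm with a two-finger parallel gripper is mounted at the origin on the work surface. World frame = base frame: x ahead of the robot, y to its left, z up, the work surface at z = 0. Lengths are in m, angles in rad, forces in N, time in s.
With the tool pointing down it reaches from about 0.275 to 0.725 m from the base axis. Payload 5.6 kg.
Tool frame: the origin (TCP) lies at the very end of the fingers, on their centre line; the grasp point (between the pads) lies robot.grip_point_offset behind it (robot.grip_point_offset is the distance from the TCP to the grasp point, in m); y points along the fingers, z is the direction in which the jaws open and shut, and the axes are right-handed (so a half turn about y gives the same grasp; the last joint's range is limited). The gripper opens to 85 mm and grips with 20 to 120 N. Pads are 22 mm wide; open, the fingers measure 114 mm over their backs; the gripper's body (76 mm by 85 mm) begins 54 mm behind the grasp point. The pads swing forward as they close: fully open they stand 13 mm farther back than shut.
Start: joints at [-0.979, 0.255, 0.108, 0, -1.424, -0.285], TCP at [0.166, -0.524, 0.231] pointing down, gripper open.
Joint ranges: [-2.95, 2.95], [-1.21, 1.97], [-1.09, 1.5], [-2.87, 1.71], [-2.94, -0.07], [-3.05, 3.05]. Speed limits (rad/s): [2.57, 2.57, 3.14, 3.14, 3.14, 3.14].

### API

Orientations are given as a unit quaternion [w, x, y, z].
In Python, from plant import robot, imaging gives the robot as it stands. The module is installed in compiled form; this text tells all that it offers.
- The arm moves only by the tool servo_tool, never from a script. Its argument "commands" is a list of rows, each a list of 7 numbers: the opening in per cent of the stroke, from 0 (shut) to 100 (fully open), then the shift along the tool's x, y, z in m, then the turn, a rotation vector about the tool's x, y, z in rad. In form: [[jaw, tx, ty, tz, wx, wy, wz], ...]. A call has 1 to 20 rows; each row is the pose to reach, as a shift and turn from the pose commanded when the call began, along the tool's axes at that moment; what a row does not reach only later rows make up. A row lasts 1/8 s, in which the tool goes at most 62.5 mm and 10.7 degrees, less where a joint would pass 70% of its speed; a pose out of reach is approached as far as the arm can. A call with a gripper value outside its range is refused whole. The fingers move at their own pace and stop on an object; "squeeze" is the grip in N (left out, the last holds). Time passes only in rows, so rows that repeat a pose let the fingers close. It gives the time, the measured TCP pose, the force and the opening at its end, in the units of the state.
- robot.get_state(): the state, without advancing time (a new reading comes with each control period).
- imaging.get_image(name): name is "scene" or "side" or "wrist"; returns a dict with "image" (420x560x3 uint8, red, green, blue), "depth" (420x560 float32, m along the optical axis (not along the pixel's ray), 0 where there is no reading), "fx", "fy", "cx", "cy" (pixels), "R" (3x3) and "t" (3): a world point X has camera coordinates R X + t. Camera axes: x right, y down, z forward; pixel columns grow to the right and rows downward; lengths in m; the calibration is good to about 2 mm. A picture is of the moment at which its call begins.
- robot.close_job(): hands the job in, once; it reports no verdict.
The state is a dict: "t": time; "qpos": joint angles; "joint_velocities": joint speeds; "joint_efforts": joint torques, N m; "eef_pos": TCP position; "tcp_rot": TCP orientation; "contact_force": force on the tool from outside, world axes, zero at the start; "torque": the same for the moment, N m; "gripper_width": opening from 0.0 (shut) to 1.0 (fully open).
Only numpy, scipy, OpenCV 4.12 (cv2) and the standard library are available. Lean on these libraries where they do the work, as an engineer would, in place of code of your own. Each camera call takes 0.05 s, during which the arm holds its last target.

## Working session

There is one attempt and no reset: what is moved stays moved. The work goes in short steps, Python scripts to look and compute and a tool call to move; the robot and the scene stay as the last step left them, time stands still between calls to the robot, and variables do not carry over. Pictures are saved under pics/ and viewed, and the job is handed in when it is done.

Besides the shell and the picture viewer there is one more tool, called after "Request:" as a command line: name --pt "numbers of a row" for each row, then --argument value for the rest. servo_tool: Moves the arm, as the interface text tells. Its arguments: {"type":"object","properties":{"commands":{"type":"array","items":{"type":"array","items":{"type":"number"}}},"squeeze":{"type":"number"}},"required":["commands"]}

```bash
mkdir -p pics; ls
python3 - <<'E'
from plant import robot, imaging
import cv2, numpy as np, pickle
print(robot.get_state()); print(robot.grip_point_offset)
for n in ["scene","side","wrist"]:
    d=imaging.get_image(n); pickle.dump(d,open(f"pics/{n}0.pkl","wb"))
    cv2.imwrite(f"pics/{n}0.png",d["image"][:,:,::-1]); print(n,d["fx"],d["R"],d["t"])
E
```

```text
pics
{'t': 0.0, 'qpos': array([-9.79419502e-01,  2.55781962e-01,  1.06986042e-01, -4.72898008e-04,
       -1.42392580e+00, -2.84614736e-01]), 'joint_velocities': array([-0.00015824,  0.00057469, -0.00037077, -0.00128522,  0.00038314,
        0.00126476]), 'joint_efforts': array([-1.08196352e-04, -3.86628020e+01,  2.37936419e+01,  5.36516145e+00,
       -6.09713301e-03, -1.14282003e-05]), 'eef_pos': array([ 0.16599049, -0.52381914,  0.23037034]), 'tcp_rot': array([ 0.6994955 , -0.69812228, -0.10786868,  0.10814658]), 'contact_force': array([-0.46849308, -0.93328767,  0.22528883]), 'torque': array([ 0.02932079,  0.02807815, -0.01720503]), 'gripper_width': 1.0010925548828693}
0.0187
scene 444.32302462130446 [[-0.09832609  0.99502665  0.01593537]
 [ 0.79341026  0.08804846 -0.60228534]
 [-0.60069305 -0.04657708 -0.79812182]] [ 0.05625405 -0.41437263  1.80198526]
side 506.4169220472425 [[-0.8766539  -0.48102903 -0.00943511]
 [-0.32596057  0.60824416 -0.72373251]
 [ 0.3538752  -0.63138745 -0.69001611]] [0.47492903 0.23335334 1.12095844]
wrist 362.7430418399824 [[-0.30192779  0.95332982  0.00136753]
 [ 0.90345385  0.28567314  0.31962792]
 [ 0.30432016  0.09774005 -0.94754215]] [ 0.54864318 -0.04149996  0.37949003]
```

View pics/scene0.png

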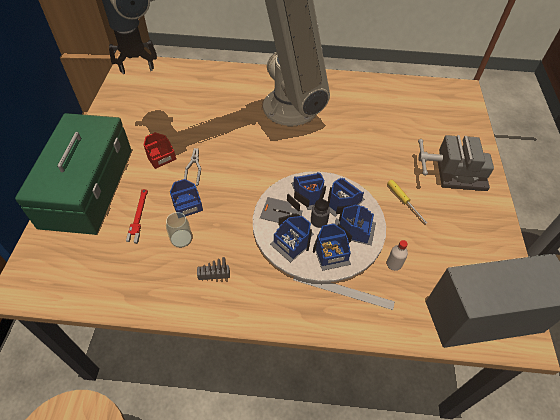

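View pics/side0.png

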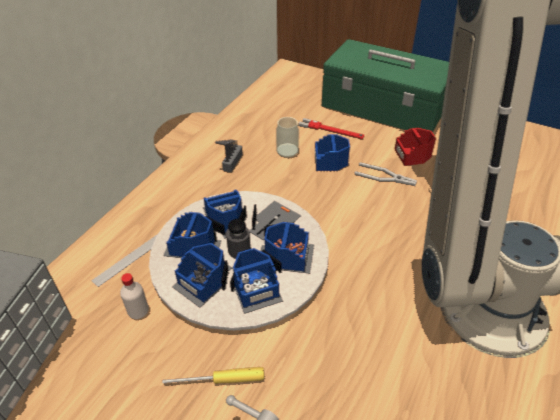

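View pics/wrist0.png

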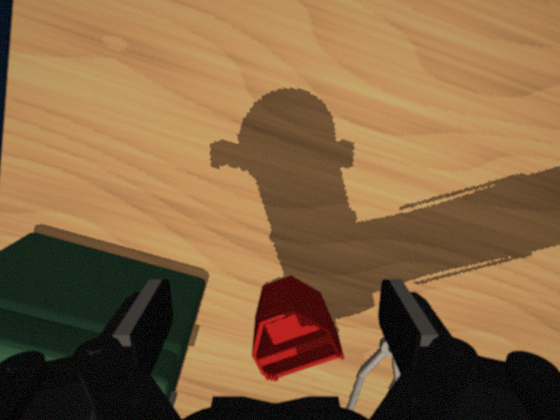

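The scene view shows the loose blue bin at about (186,197) beside the jar (178,231) and pliers (192,165), and the turntable with its empty bay at about (280,208). The red bin at (158,150) is a decoy. I'll zoom in next.

```bash
cat > h.py <<'E'
import cv2, numpy as np, pickle
def load(n): return pickle.load(open(f"pics/{n}.pkl","rb"))
def cap(n,tag):
    from plant import imaging
    d=imaging.get_image(n); pickle.dump(d,open(f"pics/{n}{tag}.pkl","wb")); return d
def cloud(d):
    z=d["depth"]; v,u=np.mgrid[:z.shape[0],:z.shape[1]]
    P=np.stack([(u-d["cx"])/d["fx"]*z,(v-d["cy"])/d["fy"]*z,z],-1)
    W=(P-d["t"])@d["R"]; W[z==0]=np.nan; return W
def ray(d,u,v,h):
    r=d["R"].T@np.array([(u-d["cx"])/d["fx"],(v-d["cy"])/d["fy"],1]); c=-d["R"].T@d["t"]
    return c+r*(h-c[2])/r[2]
def proj(d,X):
    c=d["R"]@np.asarray(X)+d["t"]; return np.array([d["fx"]*c[0]/c[2]+d["cx"],d["fy"]*c[1]/c[2]+d["cy"]])
def crop(d,u0,v0,w,h,s,name):
    im=cv2.resize(d["image"][v0:v0+h,u0:u0+w,::-1],None,fx=s,fy=s,interpolation=cv2.INTER_CUBIC); cv2.imwrite(name,im)
E
python3 - <<'E'
from h import *
s=load("scene0"); d=load("side0")
a=lambda *k:cv2.resize(k[0]["image"][k[2]:k[2]+k[4],k[1]:k[1]+k[3],::-1],(390,290),interpolation=cv2.INTER_CUBIC)
m=np.vstack([np.hstack([a(s,145,165,80,60),a(d,295,120,80,60)]),np.hstack([a(s,250,170,108,80),a(d,230,180,108,80)])])
cv2.imwrite("pics/z0.png",m)
for n,im in(("scene",s),("side",d)):
    W=cloud(im); print(n,np.isfinite(W[...,0]).mean())
    hsv=cv2.cvtColor(im["image"],cv2.COLOR_RGB2HSV)
    B=((hsv[...,0]>105)&(hsv[...,0]<130)&(hsv[...,1]>120)&(hsv[...,2]>25)).astype(np.uint8)
    k,l,st,c=cv2.connectedComponentsWithStats(B)
    for i in range(1,k):
        if st[i,4]>80:
            P=W[l==i]; print(c[i].round(),st[i],np.nanmedian(P,0).round(3),np.nanpercentile(P,1,0).round(3),np.nanpercentile(P,99,0).round(3))
E
```

```text
scene 0.9960884353741497
[ 25. 102.] [   0    0   80  262 8818] [-0.025 -1.127 -0.068] [-0.334 -1.136 -0.438] [ 0.55  -1.12   0.267]
[311. 181.] [294 173  30  19 158] [0.469 0.102 0.099] [0.417 0.046 0.032] [0.518 0.139 0.105]
[182. 189.] [170 179  27  23  91] [ 0.533 -0.316  0.071] [ 0.49  -0.349  0.053] [ 0.575 -0.269  0.077]
[343. 190.] [331 179  27  21 106] [0.504 0.2   0.1  ] [0.462 0.168 0.095] [0.538 0.244 0.107]
[184. 198.] [176 193  18  11 103] [ 0.515 -0.321  0.004] [ 0.494 -0.344 -0.001] [ 0.536 -0.294  0.01 ]
[186. 205.] [173 200  28  12 108] [ 0.556 -0.303  0.008] [ 0.522 -0.338 -0.001] [ 0.595 -0.252  0.054]
[360. 220.] [341 204  33  32 239] [0.591 0.26  0.096] [0.558 0.201 0.03 ] [0.646 0.299 0.105]
[299. 228.] [283 216  28  27 157] [0.654 0.078 0.1  ] [0.619 0.029 0.032] [0.704 0.104 0.105]
[333. 242.] [318 224  32  35 313] [0.687 0.18  0.092] [0.637 0.134 0.031] [0.742 0.227 0.104]
side 0.996062925170068
[435.  28.] [ 413    0   44   60 1615] [ 0.478 -1.125  0.091] [ 0.41  -1.136 -0.021] [ 0.546 -1.113  0.199]
[548.  81.] [ 528   25   32  103 1814] [ 0.04  -1.124 -0.03 ] [-0.049 -1.135 -0.19 ] [ 0.099 -1.114  0.178]
[332. 153.] [316 135  33  35 985] [ 0.528 -0.293  0.039] [ 0.486 -0.348  0.001] [ 0.585 -0.247  0.071]
[203. 243.] [ 167  191   75  111 3710] [0.636 0.209 0.074] [0.552 0.02  0.031] [0.732 0.304 0.101]
[269. 259.] [ 234  222   74   85 2865] [0.476 0.172 0.071] [0.413 0.053 0.029] [0.532 0.272 0.101]
```

View pics/z0.png

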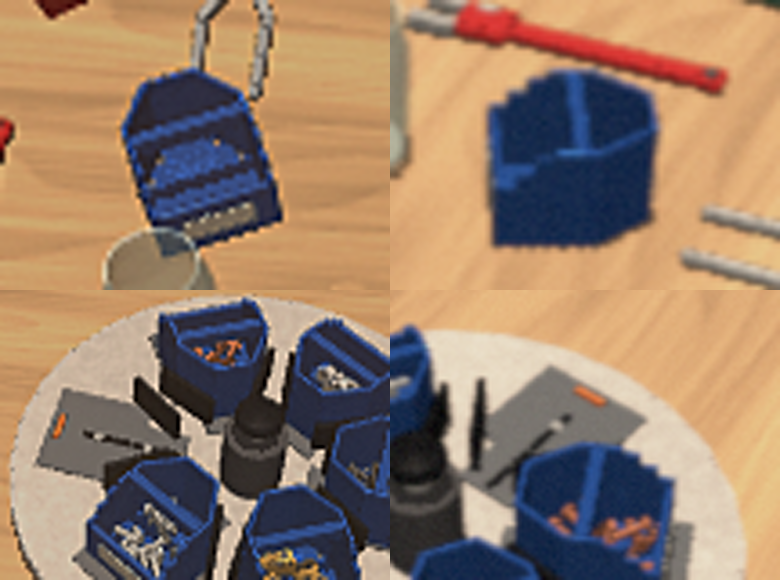

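The bin's nose points towards the robot, with the jar just off its outer end and a plier handle by one side. Its bar runs roughly along world y, and the bay mouth faces about -y. Next I'll measure both from calibrated rays and depth.

Run:
```python
from h import *
def plot(xr,yr,zr,name,s=2):
    H=int((xr[1]-xr[0])*1000*s); Wd=int((yr[1]-yr[0])*1000*s)
    im=np.zeros((H,Wd,3),np.uint8)
    for n in("scene0","side0"):
        d=load(n);W=cloud(d);m=(W[...,2]>zr[0])&(W[...,2]<zr[1])&(W[...,0]>xr[0])&(W[...,0]<xr[1])&(W[...,1]>yr[0])&(W[...,1]<yr[1])
        for p,c in zip(W[m],d["image"][m]):
            q=(int((p[1]-yr[0])*1000*s),int((p[0]-xr[0])*1000*s))
            if n=="scene0": cv2.circle(im,q,1,tuple(int(min(255,x*1.5+30)) for x in c[::-1]),-1)
            else: cv2.circle(im,q,1,(0,255,255),-1)
    cv2.imwrite(name,im)
plot((.46,.63),(-.38,-.22),(.06,.078),"pics/binhi.png",4)
for n in("scene0","side0"):
    d=load(n);W=cloud(d)
    k=(W[...,2]>.112)&(W[...,2]<.13)&(np.hypot(W[...,0]-.58,W[...,1]-.17)<.06)
    P=W[k];print(n,"knob",len(P),P.mean(0),(P.max(0)+P.min(0))/2,P[:,2].max())
    m=(W[...,2]>.018)&(W[...,2]<.034)&(np.hypot(W[...,0]-.58,W[...,1]-.17)<.25)
    P=W[m];print("disc z",np.median(P[:,2]),P.min(0),P.max(0))
    # rim outline of disc mask via convex hull, ray on plane
    mm=m.astype(np.uint8);c=cv2.convexHull(np.argwhere(mm)[:,::-1].astype(np.int32))[:,0]
    h=.026
    # smooth: hull points that lie on the top edge
    Q=np.array([ray(d,u,v,h) for u,v in c])[:,:2]
    from scipy.optimize import least_squares
    f=least_squares(lambda p:np.hypot(Q[:,0]-p[0],Q[:,1]-p[1])-p[2],[.58,.17,.21],loss="soft_l1",f_scale=.003)
    print("circle",f.x,np.abs(f.fun).mean(),len(Q))
```

```text
scene0 knob 126 [0.58116386 0.13546638 0.11923704] [0.57849742 0.13676388 0.11917832] 0.1253512195781951
disc z 0.0291648763205049 [ 0.36061641 -0.07695652  0.01812755] [0.7913135  0.37810343 0.03399495]
circle [0.57848265 0.1372709  0.21590377] 0.00417349869402064 36
side0 knob 195 [0.57112303 0.14215097 0.11758346] [0.57339506 0.13939958 0.11791881] 0.12360573744950068
disc z 0.027213688978068275 [ 0.35946516 -0.07734727  0.01801606] [0.78871337 0.39894298 0.03398605]
circle [0.5733706  0.14235724 0.21581383] 0.005434981840270111 52
```

View pics/binhi.png

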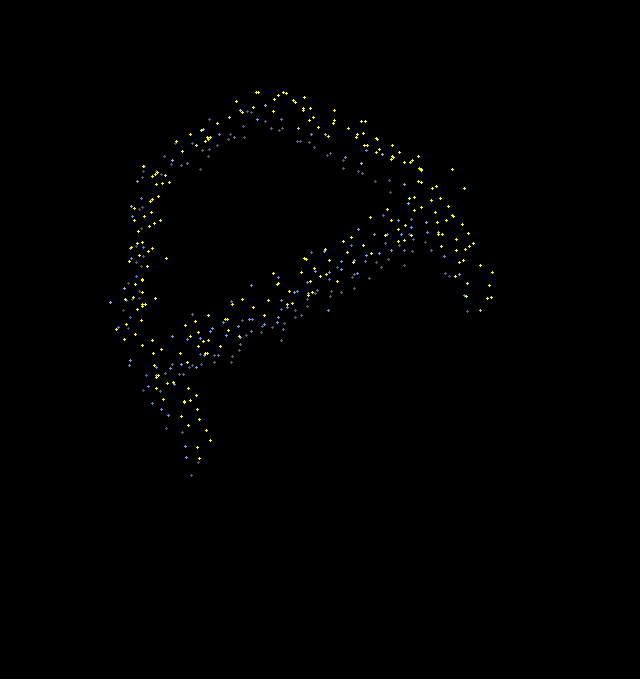

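Run:
```python
from h import *
from scipy.spatial.transform import Rotation as R
q=np.array([ 0.6994955 , -0.69812228, -0.10786868,  0.10814658]);M=R.from_quat(q[[1,2,3,0]]).as_matrix();print(M.round(3))
z=M[:,2];print("z yaw",np.degrees(np.arctan2(z[1],z[0])),"x yaw",np.degrees(np.arctan2(M[1,0],M[0,0])))
# bin bar
out=[]
for n in("scene0","side0"):
    d=load(n);W=cloud(d);P=W[(W[...,2]>.060)&(W[...,2]<.08)&(W[...,0]>.46)&(W[...,0]<.63)&(W[...,1]>-.38)&(W[...,1]<-.22)]
    c=np.array([.5325,-.308]);dr=np.array([-.0375,.069]);dr/=np.linalg.norm(dr)
    for i in range(8):
        r=P[:,:2]-c; a=r@dr; b=r@np.array([-dr[1],dr[0]])
        k=(np.abs(a)<.03)&(np.abs(b)<.010)
        vx,vy,x0,y0=cv2.fitLine(P[k][:,:2].astype(np.float32),cv2.DIST_HUBER,0,.01,.01).ravel()
        dr=np.array([vx,vy])*np.sign(vy); c0=np.array([x0,y0]); c=c0+dr*((c-c0)@dr)
    nrm=np.array([-dr[1],dr[0]]) # nose
    r=P[:,:2]-c;a=r@dr;b=r@nrm
    kk=(b>-.03)&(b<.012)
    L=np.median(a[kk&(a<-.034)]);U=np.median(a[kk&(a>.034)])
    nose=np.percentile(b[np.abs(a)<.012],[95,99])
    print(n,k.sum(),"bar line pt",c+dr*(L+U)/2,"nose yaw",np.degrees(np.arctan2(nrm[1],nrm[0])),"sides",L,U,"nose",nose,"back",b[np.abs(a)>.036].min())
# bay: grey plate, orange catch, rails
for n in("scene0","side0"):
    d=load(n);W=cloud(d);hsv=cv2.cvtColor(d["image"],cv2.COLOR_RGB2HSV)
    reg=(np.hypot(W[...,0]-.576,W[...,1]-.14)<.212)&(W[...,2]>.02)
    plate=reg&(W[...,2]<.037)&(hsv[...,1]<45)&(hsv[...,2]>60)&(hsv[...,2]<130)&(W[...,1]<.1)
    k,l,st,ce=cv2.connectedComponentsWithStats(plate.astype(np.uint8));i=1+np.argmax(st[1:,4]);print(n,"plate",st[i],W[l==i].mean(0))
    h=cv2.minAreaRect(W[l==i][:,:2].astype(np.float32)*1000);print(h,cv2.boxPoints(h).round())
    o=reg&(hsv[...,0]<15)&(hsv[...,1]>140)&(hsv[...,2]>100)&(W[...,2]<.04)
    k,l,st,ce=cv2.connectedComponentsWithStats(o.astype(np.uint8))
    for i in range(1,k):
        if st[i,4]>5: print("orange",st[i],W[l==i].mean(0),ray(d,*ce[i],.034))
```

```text
[[ 0.953 -0.001 -0.302]
 [ 0.302  0.002  0.953]
 [-0.    -1.     0.002]]
z yaw 107.57217656567701 x yaw 17.572186971788284
scene0 82 bar line pt [ 0.5375703  -0.30800877] nose yaw -147.74866 sides -0.04197851949454731 0.03651239297602362 nose [0.0491586  0.05050049] back -0.025609219490343775
side0 46 bar line pt [ 0.5308233  -0.30612426] nose yaw -149.30054 sides -0.03775665026897045 0.04269441522635085 nose [0.04513736 0.04557821] back -0.02815946149175671
scene0 plate [260 197  43  26 516] [ 5.49898170e-01 -4.81196813e-04  3.11065794e-02]
((554.74951171875, 15.520614624023438), (126.14408111572266, 92.34749603271484), 79.93781280517578) [[498. -39.]
 [589. -55.]
 [611.  70.]
 [520.  86.]]
orange [265 204   3   7  12] [ 0.5461426  -0.03726141  0.03471696] [ 0.54561313 -0.03732633  0.034     ]
side0 plate [250 202  50  39 675] [0.55649694 0.0097562  0.02881956]
((554.0355224609375, 19.16211700439453), (125.90375518798828, 86.70166015625), 77.29869079589844) [[498. -33.]
 [582. -52.]
 [610.  71.]
 [526.  90.]]
orange [282 207   7   5  17] [ 0.54196372 -0.03303019  0.03150371] [ 0.54073932 -0.030774    0.034     ]
```

Run:
```python
from h import *
for n in("scene0","side0"):
    d=load(n);W=cloud(d)
    m=(W[...,2]>.10)&(W[...,2]<.35)&(W[...,0]>.15)&(W[...,0]<.8)&(W[...,1]<-.2)&(W[...,1]>-.8)
    P=W[m];print(n,P.min(0).round(3),P.max(0).round(3),np.percentile(P,95,0).round(3))
    m=m&(W[...,1]>-.45);P=W[m];print(len(P),P.min(0).round(3) if len(P) else 0,P.max(0) if len(P) else 0)
```

```text
scene0 [ 0.15  -0.762  0.1  ] [ 0.707 -0.264  0.35 ] [ 0.692 -0.521  0.312]
84 [ 0.645 -0.322  0.1  ] [ 0.70736389 -0.2643666   0.10896372]
side0 [ 0.309 -0.76   0.1  ] [ 0.704 -0.259  0.193] [ 0.666 -0.555  0.164]
59 [ 0.643 -0.322  0.1  ] [ 0.70359284 -0.25858672  0.10799328]
```

Request:
servo_tool --pt "42 0.06 0 0.014 0 -0.18 0" --pt "42 0.12 0 0.028 0 -0.36 0" --pt "42 0.18 0 0.041 0 -0.54 0" --pt "42 0.24 0 0.055 0 -0.72 0" --pt "42 0.3 0 0.069 0 -0.9 0" --pt "42 0.34 0 0.078 0 -1.08 0" --pt "42 0.37 0 0.085 0 -1.26 0" --pt "42 0.4 0 0.092 0 -1.44 0" --pt "42 0.416 0 0.096 0 -1.62 0" --pt "42 0.416 0 0.096 0 -1.78 0" --pt "42 0.416 0 0.096 0 -1.814 0" --pt "42 0.416 0 0.096 0 -1.814 0" --pt "42 0.416 0 0.096 0 -1.814 0" --squeeze 40

```text
t: 1.78
eef_pos: [0.5335, -0.3073, 0.2313]
tcp_rot: [-0.346, 0.346, 0.617, -0.617]
contact_force: [-0.2, -1.0, 0.8]
gripper_width: 0.423
```

```bash
cat >> h.py <<'E'
def st():
    from plant import robot
    from scipy.spatial.transform import Rotation as R
    s=robot.get_state();q=s["tcp_rot"];M=R.from_quat(q[[1,2,3,0]]).as_matrix()
    print("t",s["t"],"p",s["eef_pos"].round(4),"zyaw",np.degrees(np.arctan2(M[1,2],M[0,2])).round(2),"F",s["contact_force"].round(2),"T",s["torque"].round(2),"w",round(s["gripper_width"],3),"q",s["qpos"].round(2)); return s,M
E
python3 - <<'E'
from h import *
s,M=st();print(M.round(3))
d=cap("wrist","1");cv2.imwrite("pics/w1.png",d["image"][:,:,::-1])
E
```

```text
t 1.775 p [ 0.5335 -0.3073  0.2313] zyaw -148.61 F [-0.17 -0.97  0.79] T [-0.02 -0.04  0.01] w 0.423 q [-0.27  0.39  0.3  -0.   -1.48  0.82]
[[-0.521  0.    -0.854]
 [ 0.854  0.    -0.521]
 [ 0.    -1.    -0.   ]]
```

View pics/w1.png

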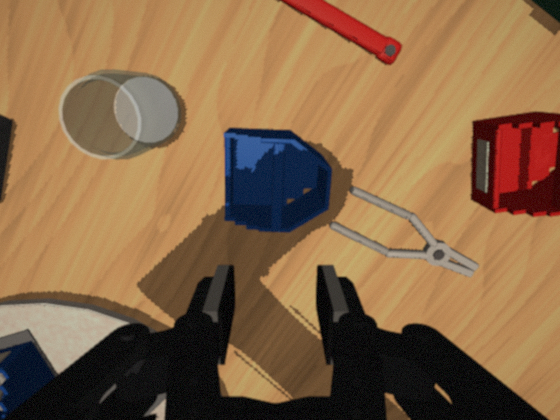

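Wrist view: the bin is at (278,180) with its nose to the right. The jar (120,115) and pliers (350,190) are clear of it. I'll refine the bar from this view.

Run:
```python
from h import *
d=load("wrist1");W=cloud(d);P=W[(W[...,2]>.058)&(W[...,2]<.08)&(W[...,0]>.46)&(W[...,0]<.63)&(W[...,1]>-.38)&(W[...,1]<-.22)]
print(len(P),np.percentile(P,[1,50,99],0))
c=np.array([.534,-.307]);y=np.radians(-148.5);nr=np.array([np.cos(y),np.sin(y)]);dr=np.array([nr[1]*-1,nr[0]])*-1
for i in range(10):
    r=P[:,:2]-c;a=r@dr;b=r@nr;k=(np.abs(a)<.03)&(np.abs(b)<.01)
    vx,vy,x0,y0=cv2.fitLine(P[k][:,:2].astype(np.float32),cv2.DIST_HUBER,0,.01,.01).ravel()
    dr=np.array([vx,vy])*np.sign(vy);nr=np.array([-dr[1],dr[0]]);c0=np.array([x0,y0]);c=c0+dr*((c-c0)@dr)
r=P[:,:2]-c;a=r@dr;b=r@nr
kk=(b>-.03)&(b<.012)&(P[:,2]>.066);L,U=np.median(a[kk&(a<-.034)]),np.median(a[kk&(a>.034)])
print(k.sum(),c+dr*(L+U)/2,np.degrees(np.arctan2(nr[1],nr[0])),L,U,"b range",np.percentile(b[np.abs(a)<.01],[1,99]),np.median(P[k][:,2]))
h=np.histogram(b[np.abs(a)<.03],bins=np.arange(-.06,.06,.004));print(h[0],h[1].round(3))
for s in (-1,1):
    kk=(b>-.03)&(b<.012)&(P[:,2]>.066)&(s*a>.034)
    l=cv2.fitLine(P[kk][:,:2].astype(np.float32),cv2.DIST_HUBER,0,.01,.01).ravel();print("side yaw",np.degrees(np.arctan2(l[1],l[0])),kk.sum())
crop(d,200,110,150,140,5,"pics/w1c.png")
for X in [(.534,-.307,.07)]: print(proj(d,X))
```

```text
2365 [[ 0.48587108 -0.34924163  0.05850419]
 [ 0.52446464 -0.31502935  0.06845846]
 [ 0.57178669 -0.26217051  0.07027286]]
767 [ 0.5318509 -0.3083251] -150.71642 -0.039255515740457256 0.03904646452167048 b range [-0.00483174  0.04565418] 0.06864452802463937
[  0   0   0   0   0   0   0   0   0   0   0   0   0  77 305 311  74   0
   0   0  14  53  73  80  74 211  88   0   0] [-0.06  -0.056 -0.052 -0.048 -0.044 -0.04  -0.036 -0.032 -0.028 -0.024
 -0.02  -0.016 -0.012 -0.008 -0.004  0.     0.004  0.008  0.012  0.016
  0.02   0.024  0.028  0.032  0.036  0.04   0.044  0.048  0.052  0.056]
side yaw 28.896975 223
side yaw 30.086702 193
[274.79724906 186.58133588]
```

View pics/w1c.png

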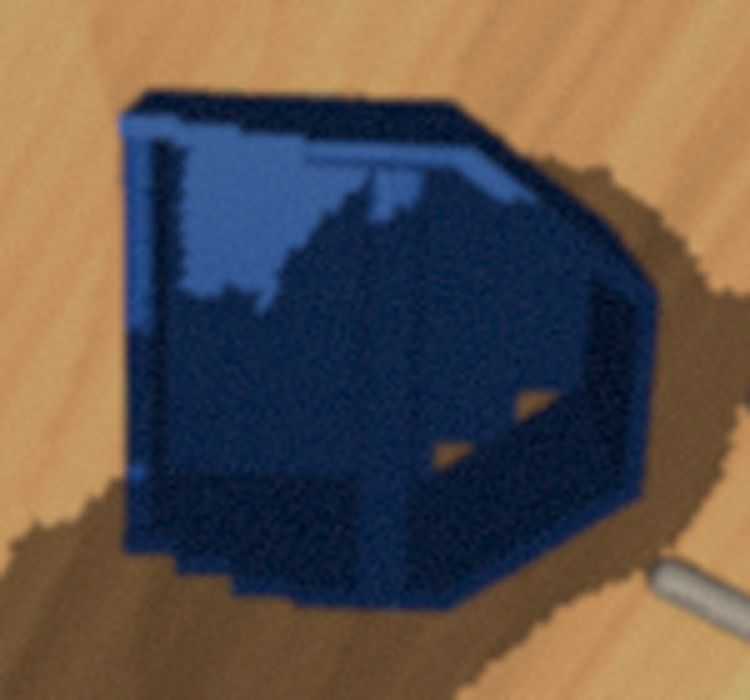

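Request:
servo_tool --pt "40 0 0.03 0.002 0 0.033 0" --pt "40 0 0.07 0.002 0 0.033 0" --pt "40 0 0.11 0.002 0 0.033 0" --pt "40 0 0.14 0.002 0 0.033 0" --pt "40 0 0.165 0.002 0 0.033 0" --pt "40 0 0.18 0.002 0 0.033 0" --pt "40 0 0.187 0.002 0 0.033 0" --pt "40 0 0.187 0.002 0 0.033 0"

```text
t: 2.82
eef_pos: [0.5322, -0.3083, 0.0446]
tcp_rot: [0.355, -0.356, -0.611, 0.611]
contact_force: [1.2, -0.3, 0.4]
gripper_width: 0.405
```

Request:
servo_tool --pt "0 0 0 0 0 0 0" --pt "0 0 0 0 0 0 0" --pt "0 0 0 0 0 0 0" --pt "0 0 0 0 0 0 0" --pt "0 0 0 0 0 0 0" --pt "0 0 0 0 0 0 0" --squeeze 40

```text
t: 3.58
eef_pos: [0.5326, -0.3086, 0.0454]
tcp_rot: [0.355, -0.356, -0.611, 0.611]
contact_force: [-1.3, 0.9, 5.3]
gripper_width: 0.107
```

Run:
```python
from h import *
st()
d=cap("wrist","2");cv2.imwrite("pics/w2.png",d["image"][:,:,::-1])
```

```text
t 3.575 p [ 0.5326 -0.3086  0.0454] zyaw -150.36 F [-1.35  0.91  5.32] T [ 0.05  0.22 -0.02] w 0.107 q [-0.27  0.49 -0.03  0.   -1.05  0.79]
```

View pics/w2.png

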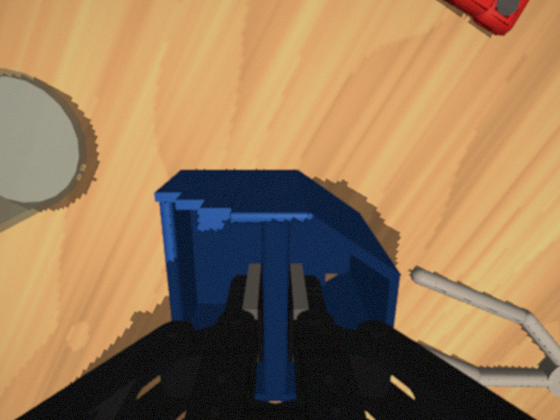

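The bar is gripped at a 9 mm opening. I'll lift the bin, turn it and bring it to a pose where the wrist camera can see the bay.

Request:
servo_tool --pt "0 0 -0.02 0 0 0 0" --pt "0 0 -0.06 0 0 0 0" --pt "0 0 -0.11 0 0 0 0" --pt "0 0 -0.15 0 0 0 0" --pt "0 0.03 -0.15 -0.003 0 0.17 0" --pt "0 0.06 -0.15 -0.006 0 0.34 0" --pt "0 0.09 -0.15 -0.009 0 0.51 0" --pt "0 0.12 -0.15 -0.012 0 0.68 0" --pt "0 0.15 -0.15 -0.014 0 0.85 0" --pt "0 0.18 -0.15 -0.016 0 1.02 0" --pt "0 0.21 -0.15 -0.018 0 1.19 0" --pt "0 0.24 -0.15 -0.02 0 1.36 0" --pt "0 0.27 -0.15 -0.022 0 1.53 0" --pt "0 0.3 -0.15 -0.025 0 1.7 0" --pt "0 0.33 -0.15 -0.028 0 1.87 0" --pt "0 0.355 -0.15 -0.03 0 2.04 0" --pt "0 0.361 -0.15 -0.03 0 2.2 0" --pt "0 0.361 -0.15 -0.03 0 2.279 0" --pt "0 0.361 -0.15 -0.03 0 2.279 0" --pt "0 0.361 -0.15 -0.03 0 2.279 0"

```text
t: 6.12
eef_pos: [0.3793, 0.0204, 0.1939]
tcp_rot: [-0.704, 0.704, -0.067, 0.067]
contact_force: [0.4, 0.6, -2.9]
gripper_width: 0.107
```

Run:
```python
from h import *
st()
d=cap("wrist","3");cv2.imwrite("pics/w3.png",d["image"][:,:,::-1])
```

```text
t 6.125 p [0.3793 0.0204 0.1939] zyaw 79.12 F [ 0.41  0.58 -2.94] T [-0.04  0.02  0.03] w 0.107 q [ 0.47 -0.07 -0.35 -0.   -1.29 -2.23]
```

View pics/w3.png

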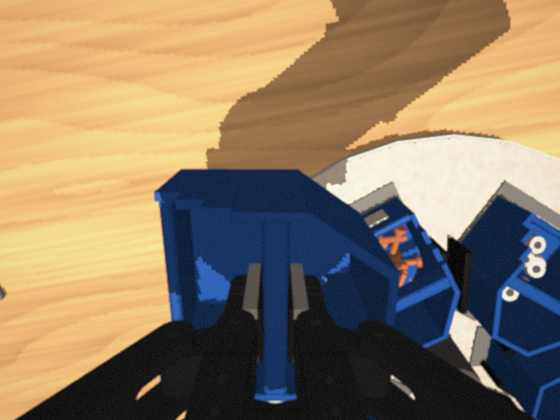

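The top of the wrist image is the tool's -x side, so the bay is hidden from here. The scene and side measurements agree on bearing (79.3°) and put the bay point near (0.543, -0.030). With 15 mm of room that is good enough to hover and check.

Request:
servo_tool --pt "0 0.05 0 -0.005 0 0 0" --pt "0 0.1 0 -0.01 0 0 0" --pt "0 0.14 0 -0.014 0 0 0" --pt "0 0.16 0 -0.017 0 0 0" --pt "0 0.17 0.02 -0.017 0 0 0" --pt "0 0.17 0.04 -0.017 0 0 0" --pt "0 0.17 0.05 -0.017 0 0 0" --pt "0 0.17 0.05 -0.017 0 0 0"

```text
t: 7.18
eef_pos: [0.5429, -0.0287, 0.1437]
tcp_rot: [-0.704, 0.704, -0.068, 0.067]
contact_force: [0.4, 0.7, -3.1]
gripper_width: 0.108
```

Run:
```python
from h import *
st()
s=cap("scene","4");d=cap("side","4");w=cap("wrist","4")
a=lambda *k:cv2.resize(k[0]["image"][k[2]:k[2]+k[4],k[1]:k[1]+k[3],::-1],(390,290),interpolation=cv2.INTER_CUBIC)
cv2.imwrite("pics/z4.png",np.vstack([np.hstack([a(s,230,150,160,120),a(d,200,140,160,120)]),np.hstack([a(w,0,0,560,420)]*2)]))
```

```text
t 7.175 p [ 0.5429 -0.0287  0.1437] zyaw 79.06 F [ 0.38  0.66 -3.09] T [-0.03  0.04  0.01] w 0.108 q [ 0.24  0.29 -0.08 -0.   -1.21 -2.  ]
```

View pics/z4.png

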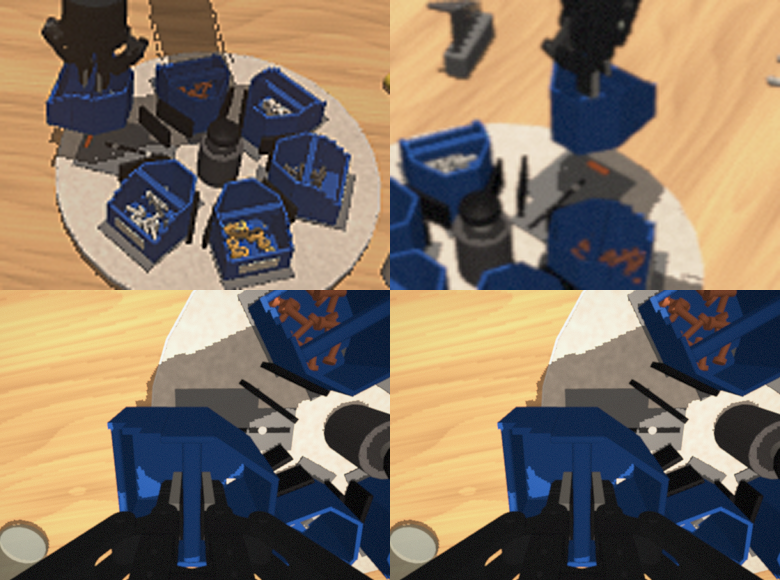

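Run:
```python
from h import *
d=load("wrist4");W=cloud(d)
crop(d,200,90,360,250,2.2,"pics/w4c.png")
gr=W.copy()
k=(W[...,2]>.108)&(W[...,2]<.128)&(W[...,1]>.08)
P=W[k];print("knob",len(P),P.min(0),P.max(0))
k=(W[...,2]>.055)&(W[...,2]<.068)&(W[...,1]>-.05)&(W[...,1]<.14)&(W[...,0]>.45)&(W[...,0]<.6)
im=np.zeros((420,560),np.uint8);im[k]=255
n,l,s,c=cv2.connectedComponentsWithStats(im)
for i in range(1,n):
    if s[i,4]>40:
        P=W[l==i];f=cv2.fitLine(P[:,:2].astype(np.float32),cv2.DIST_HUBER,0,.01,.01).ravel();print(s[i],c[i].round(),P.mean(0).round(4),np.degrees(np.arctan2(f[1],f[0])),P.min(0).round(3),P.max(0).round(3))
```

```text
knob 257 [0.56244689 0.11683214 0.10802143] [0.58718128 0.12184772 0.11489766]
[524   7  19  17 184] [534.  14.] [0.4531 0.1358 0.0611] 19.714907 [0.45  0.134 0.055] [0.457 0.138 0.068]
[ 377   40   97  114 1633] [419. 113.] [0.4946 0.0701 0.0611] 36.418724 [0.45  0.049 0.055] [0.525 0.102 0.068]
[ 477   43   72   91 1259] [522.  90.] [0.4929 0.1301 0.0618] -24.730879 [0.469 0.105 0.055] [0.513 0.14  0.068]
[351 133  78  60 895] [389. 163.] [0.5216 0.0499 0.0608] 44.60615 [0.5   0.028 0.055] [0.545 0.073 0.063]
[483 173  57  76 984] [503. 202.] [0.5615 0.1194 0.0616] -36.186485 [0.547 0.11  0.055] [0.592 0.14  0.068]
[388 236  34  26 389] [404. 248.] [0.5832 0.0548 0.0598] -64.72133 [0.577 0.044 0.055] [0.591 0.066 0.062]
```

View pics/w4c.png

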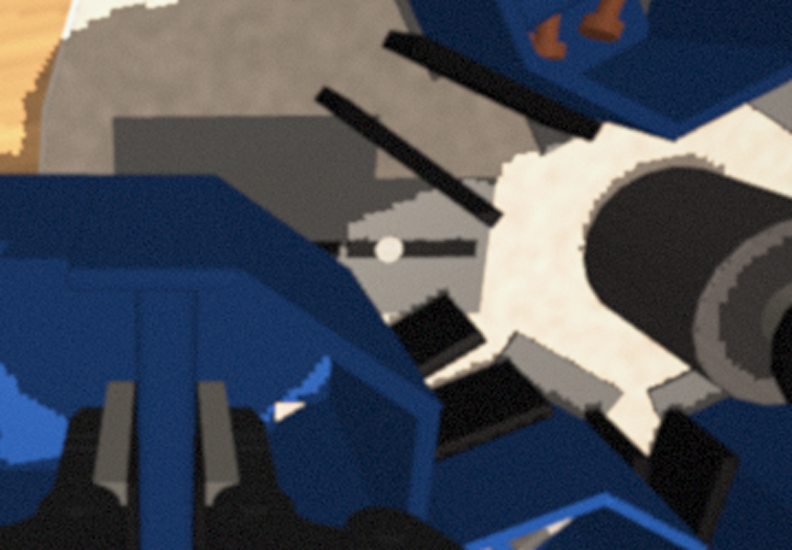

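Run:
```python
from h import *
d=load("wrist4")
a=ray(d,356.8,203.6,.030);b=ray(d,415.9,202.3,.030);print(a,b,ray(d,376.4,203.6,.032))
v=(b-a)[:2];print(np.degrees(np.arctan2(v[1],v[0])))
ax=np.array([np.cos(np.radians(79.2)),np.sin(np.radians(79.2))]);n=np.array([-ax[1],ax[0]])
m=(a+b)[:2]/2
for nm,p in (("tcp",(.5429,-.0287)),("C",(.575,.139)),("catch",(.543,-.034))): print(nm,"lateral",(np.array(p)-m)@n,"along",(np.array(p)-m)@ax)
# plate outer-left corner and left edge
for u,v in ((114,118),(320,96),(498,218)): print(ray(d,200+u/2.2,90+v/2.2,.03),ray(d,200+u/2.2,90+v/2.2,.064))
```

```text
[0.55564065 0.03162611 0.03      ] [0.56295331 0.07482901 0.03      ] [0.5576588  0.04547707 0.032     ]
80.39299942362932
tcp lateral 0.0007548491752167649 along -0.08354888610503591
C lateral 0.0006472748828519521 along 0.08719562604036694
catch lateral -0.0003365005171604331 along -0.0887362704024394
[ 0.49746155 -0.03568484  0.03      ] [ 0.49286804 -0.03259204  0.064     ]
[0.50306259 0.02993633 0.03      ] [0.49772699 0.02433501 0.064     ]
[0.55418622 0.0830481  0.03      ] [0.54207728 0.07041002 0.064     ]
```

Laterally the bin, slot, hub and catch all agree within 1 mm, and yaw is about 79–80°. Lowering.

Request:
servo_tool --pt "0 0 0.02 0 0 0 0" --pt "0 0 0.04 0 0 0 0" --pt "0 0 0.055 0 0 0 0" --pt "0 0 0.062 0 0 0 0" --pt "0 0 0.065 0 0 0 0" --pt "0 0 0.066 0 0 0 0" --pt "0 0 0.067 0 0 0 0" --pt "0 0 0.067 0 0 0 0"

```text
t: 8.32
eef_pos: [0.5437, -0.0285, 0.0777]
tcp_rot: [0.704, -0.704, 0.067, -0.068]
contact_force: [-0.1, -0.2, -2.7]
gripper_width: 0.105
```

```bash
python3 -c "
from h import *
st()"
```

```text
t 8.325 p [ 0.5437 -0.0285  0.0777] zyaw 79.05 F [-0.1  -0.23 -2.69] T [-0.05 -0.02 -0.03] w 0.105 q [ 0.24  0.34 -0.18  0.   -1.05 -2.  ]
```

Request:
servo_tool --pt "0 0 0.001 0 0 0 0" --pt "0 0 0.002 0 0 0 0" --pt "0 0 0.002 0 0 0 0"

```text
t: 8.7
eef_pos: [0.5436, -0.0285, 0.0755]
tcp_rot: [0.704, -0.704, 0.067, -0.068]
contact_force: [0.7, -0.0, -1.7]
gripper_width: 0.11
```

Request:
servo_tool --pt "0 0 0.001 0 0 0 0" --pt "0 0 0.001 0 0 0 0"

```text
t: 8.95
eef_pos: [0.5439, -0.0286, 0.0753]
tcp_rot: [-0.704, 0.704, -0.067, 0.068]
contact_force: [-1.8, 1.2, 4.4]
gripper_width: 0.109
```

The floor contact is felt, with the force going from -2.7 to +4.4 N. I'll release, rise and look.

Request:
servo_tool --pt "40 0 0 0 0 0 0" --pt "40 0 0 0 0 0 0" --pt "40 0 0 0 0 0 0" --pt "40 0 0 0 0 0 0" --pt "40 0 -0.01 0 0 0 0" --pt "40 0 -0.03 0 0 0 0" --pt "40 0 -0.07 0 0 0 0" --pt "40 0 -0.1 0 0 0 0" --pt "40 0 -0.12 0 0 0 0" --pt "40 0 -0.12 0 0 0 0"

```text
t: 10.2
eef_pos: [0.5444, -0.0285, 0.1966]
tcp_rot: [0.704, -0.704, 0.066, -0.069]
contact_force: [0.5, 0.4, -0.5]
gripper_width: 0.4
```

Run:
```python
from h import *
st()
s=cap("scene","5");d=cap("side","5");w=cap("wrist","5")
a=lambda *k:cv2.resize(k[0]["image"][k[2]:k[2]+k[4],k[1]:k[1]+k[3],::-1],(390,290),interpolation=cv2.INTER_CUBIC)
cv2.imwrite("pics/z5.png",np.vstack([np.hstack([a(s,230,150,160,120),a(d,200,140,160,120)]),np.hstack([a(w,0,0,560,420),a(w,200,90,280,210)])]))
```

```text
t 10.2 p [ 0.5444 -0.0285  0.1966] zyaw 79.05 F [ 0.54  0.39 -0.54] T [ 0.   -0.02  0.01] w 0.4 q [ 0.24  0.26  0.02  0.   -1.33 -2.  ]
```

View pics/z5.png

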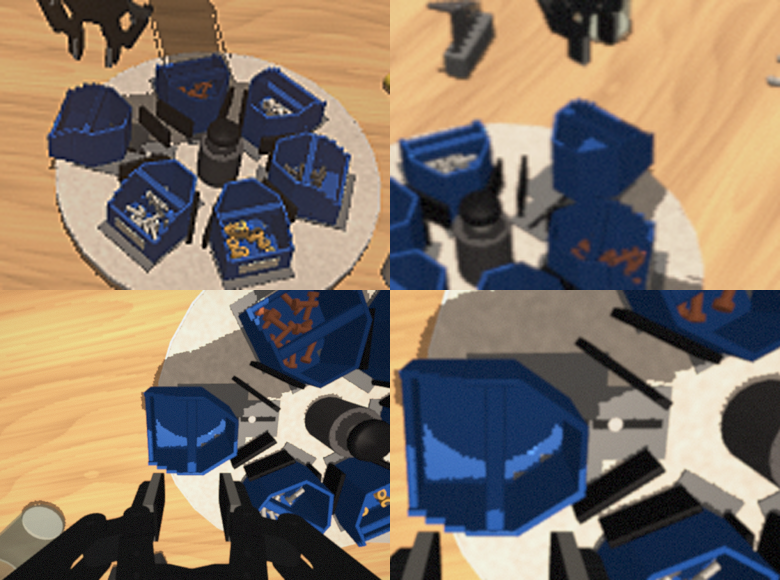

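The bin stands straight in the mouth and all views agree. Next I'll shut the fingers, turn the hand 90° so the camera faces the hub, and come down outside the outer wall.

Request:
servo_tool --pt "0 0 0 -0.03 0 -0.18 0" --pt "0 0 0 -0.06 0 -0.36 0" --pt "0 -0.001 0 -0.075 0 -0.54 0" --pt "0 -0.001 0 -0.075 0 -0.72 0" --pt "0 -0.001 0 -0.075 0 -0.9 0" --pt "0 -0.001 0 -0.075 0 -1.08 0" --pt "0 -0.001 0 -0.075 0 -1.26 0" --pt "0 -0.001 0 -0.075 0 -1.44 0" --pt "0 -0.001 0 -0.075 0 -1.571 0" --pt "0 -0.001 0 -0.075 0 -1.571 0" --pt "0 -0.001 0 -0.075 0 -1.571 0"

```text
t: 11.72
eef_pos: [0.5278, -0.102, 0.1938]
tcp_rot: [0.546, -0.546, -0.449, 0.45]
contact_force: [1.3, 0.2, 0.5]
gripper_width: -0.002
```

Run:
```python
from h import *
st()
w=cap("wrist","6");cv2.imwrite("pics/w6.png",w["image"][:,:,::-1])
W=cloud(w);P=W[(W[...,2]>.06)&(W[...,2]<.075)&(W[...,1]<-.05)&(W[...,1]>-.095)&(abs(W[...,0]-.535)<.06)]
print(len(P),P.min(0),P.max(0)); f=cv2.fitLine(P[:,:2].astype(np.float32),cv2.DIST_HUBER,0,.01,.01).ravel();print(f,np.degrees(np.arctan2(f[1],f[0])))
```

```text
t 11.725 p [ 0.5278 -0.102   0.1938] zyaw 168.91 F [1.26 0.23 0.48] T [0.   0.03 0.02] w -0.002 q [ 0.1   0.25 -0.   -0.   -1.33 -0.29]
1381 [ 0.49351098 -0.08576762  0.0600063 ] [ 0.57875555 -0.05022498  0.07497691]
[ 0.9825094  -0.18621309  0.5314575  -0.07570738] -10.731865
```

View pics/w6.png

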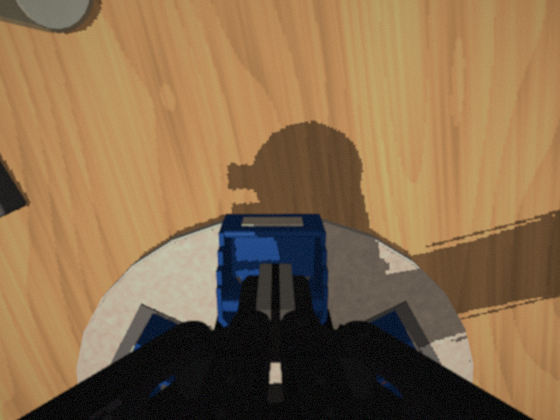

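Wall yaw is -10.7°, so the bin is square to the bay and centred on the fingers (columns 272 and 275). Descending outside it.

Request:
servo_tool --pt "0 0 0.04 0 0 0 0" --pt "0 0 0.08 0 0 0 0" --pt "0 0 0.115 0 0 0 0" --pt "0 0 0.135 0 0 0 0" --pt "0 0 0.145 0 0 0 0" --pt "0 0 0.146 0 0 0 0" --pt "0 0 0.146 0 0 0 0"

```text
t: 12.65
eef_pos: [0.5288, -0.102, 0.0492]
tcp_rot: [-0.545, 0.546, 0.45, -0.45]
contact_force: [0.1, -0.6, 0.9]
gripper_width: 0.002
```

Request:
servo_tool --pt "0 0.003 0 0 0 0 0" --pt "0 0.006 0 0 0 0 0" --pt "0 0.009 0 0 0 0 0" --pt "0 0.011 0 0 0 0 0" --pt "0 0.011 0 0 0 0 0" --pt "0 0.011 0 0 0 0 0"

```text
t: 13.4
eef_pos: [0.5301, -0.0912, 0.0483]
tcp_rot: [0.545, -0.545, -0.45, 0.45]
contact_force: [-0.3, 0.3, 0.2]
gripper_width: -0.001
```

Run:
```python
from h import *
st()
w=cap("wrist","7");s=cap("side","7")
a=lambda *k:cv2.resize(k[0]["image"][k[2]:k[2]+k[4],k[1]:k[1]+k[3],::-1],(390,290),interpolation=cv2.INTER_CUBIC)
cv2.imwrite("pics/z7.png",np.hstack([a(w,0,0,560,420),a(s,200,120,160,120)]))
```

```text
t 13.4 p [ 0.5301 -0.0912  0.0483] zyaw 169.06 F [-0.33  0.34  0.16] T [0.1  0.04 0.04] w -0.001 q [ 0.12  0.36 -0.24  0.   -0.97 -0.31]
```

View pics/z7.png

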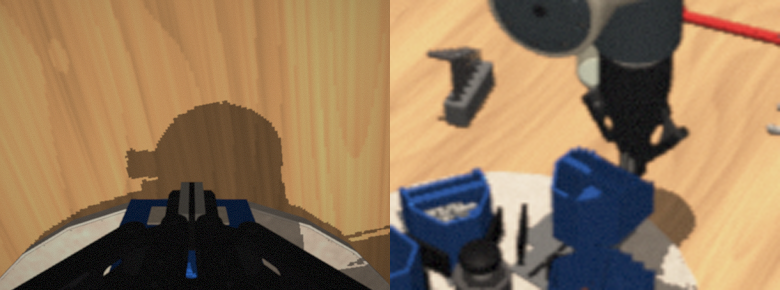

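Request:
servo_tool --pt "0 0.002 0 0 0 0 0" --pt "0 0.004 0 0 0 0 0" --pt "0 0.006 0 0 0 0 0" --pt "0 0.008 0 0 0 0 0" --pt "0 0.01 0 0 0 0 0" --pt "0 0.012 0 0 0 0 0" --pt "0 0.014 0 0 0 0 0" --pt "0 0.016 0 0 0 0 0"

```text
t: 14.5
eef_pos: [0.5332, -0.0754, 0.0483]
tcp_rot: [-0.545, 0.545, 0.45, -0.45]
contact_force: [-0.3, -1.3, -0.0]
gripper_width: -0.0
```

Request:
servo_tool --pt "0 0.002 0 0 0 0 0" --pt "0 0.004 0 0 0 0 0" --pt "0 0.006 0 0 0 0 0" --pt "0 0.008 0 0 0 0 0"

```text
t: 15.0
eef_pos: [0.5347, -0.0675, 0.0483]
tcp_rot: [0.545, -0.545, -0.45, 0.45]
contact_force: [-0.6, -1.2, -0.3]
gripper_width: -0.003
```

Request:
servo_tool --pt "0 0.0015 0 0 0 0 0" --pt "0 0.003 0 0 0 0 0" --pt "0 0.0045 0 0 0 0 0" --pt "0 0.006 0 0 0 0 0"

```text
t: 15.5
eef_pos: [0.5359, -0.0616, 0.0483]
tcp_rot: [0.545, -0.545, -0.45, 0.45]
contact_force: [-0.3, -2.0, 0.2]
gripper_width: -0.002
```

Run:
```python
from h import *
st()
w=cap("scene","8");s=cap("side","8")
a=lambda *k:cv2.resize(k[0]["image"][k[2]:k[2]+k[4],k[1]:k[1]+k[3],::-1],(390,290),interpolation=cv2.INTER_CUBIC)
cv2.imwrite("pics/z8.png",np.hstack([a(w,240,160,120,90),a(s,200,120,160,120)]))
```

```text
t 15.5 p [ 0.5359 -0.0616  0.0483] zyaw 169.06 F [-0.29 -2.02  0.16] T [-0.55  0.15  0.  ] w -0.002 q [ 0.18  0.36 -0.23 -0.   -0.98 -0.37]
```

View pics/z8.png

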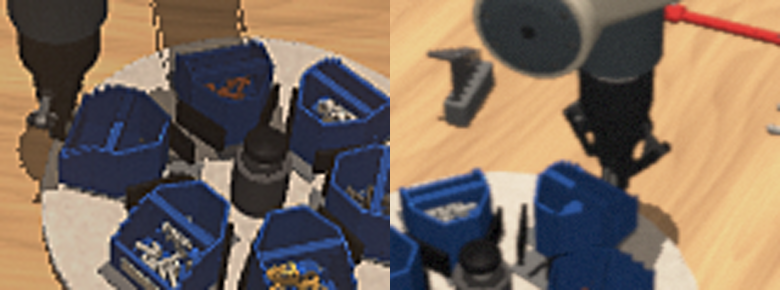

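Request:
servo_tool --pt "0 0.0012 0 0 0 0 0" --pt "0 0.0025 0 0 0 0 0" --pt "0 0.004 0 0 0 0 0"

```text
t: 15.98
eef_pos: [0.5366, -0.0578, 0.0483]
tcp_rot: [0.545, -0.545, -0.45, 0.45]
contact_force: [-0.1, -1.6, -0.1]
gripper_width: -0.005
```

Request:
servo_tool --pt "0 0.001 0 0 0 0 0" --pt "0 0.002 0 0 0 0 0" --pt "0 0.003 0 0 0 0 0"

```text
t: 16.35
eef_pos: [0.5372, -0.0548, 0.0483]
tcp_rot: [0.545, -0.545, -0.45, 0.45]
contact_force: [-0.1, -1.9, 0.1]
gripper_width: 0.002
```

Request:
servo_tool --pt "0 0.001 0 0 0 0 0" --pt "0 0.002 0 0 0 0 0" --pt "0 0.003 0 0 0 0 0"

```text
t: 16.73
eef_pos: [0.5378, -0.0519, 0.0483]
tcp_rot: [-0.545, 0.545, 0.45, -0.45]
contact_force: [0.2, -1.0, 0.3]
gripper_width: -0.0
```

Request:
servo_tool --pt "0 0.001 0 0 0 0 0" --pt "0 0.002 0 0 0 0 0"

```text
t: 16.98
eef_pos: [0.5381, -0.0499, 0.0483]
tcp_rot: [0.545, -0.545, -0.45, 0.45]
contact_force: [-0.3, -1.5, 0.4]
gripper_width: -0.002
```

Request:
servo_tool --pt "0 0.001 0 0 0 0 0" --pt "0 0.002 0 0 0 0 0"

```text
t: 17.23
eef_pos: [0.5385, -0.0479, 0.0483]
tcp_rot: [0.545, -0.545, -0.45, 0.45]
contact_force: [-0.5, -0.7, 0.5]
gripper_width: -0.002
```

Request:
servo_tool --pt "0 0.001 0 0 0 0 0" --pt "0 0.002 0 0 0 0 0"

```text
t: 17.48
eef_pos: [0.5389, -0.046, 0.0483]
tcp_rot: [-0.545, 0.545, 0.45, -0.45]
contact_force: [-0.5, -1.8, 0.4]
gripper_width: -0.001
```

Request:
servo_tool --pt "0 0.001 0 0 0 0 0" --pt "0 0.0015 0 0 0 0 0"

```text
t: 17.73
eef_pos: [0.5392, -0.0445, 0.0483]
tcp_rot: [0.545, -0.545, -0.45, 0.45]
contact_force: [-0.5, -1.3, 0.5]
gripper_width: -0.004
```

Request:
servo_tool --pt "0 0.001 0 0 0 0 0" --pt "0 0.0015 0 0 0 0 0"

```text
t: 17.98
eef_pos: [0.5395, -0.0431, 0.0483]
tcp_rot: [0.545, -0.545, -0.45, 0.45]
contact_force: [-0.1, -2.4, 0.3]
gripper_width: 0.001
```

Request:
servo_tool --pt "0 0.001 0 0 0 0 0" --pt "0 0.0015 0 0 0 0 0"

```text
t: 18.23
eef_pos: [0.5395, -0.042, 0.0483]
tcp_rot: [-0.545, 0.545, 0.45, -0.45]
contact_force: [-1.0, -5.9, 0.7]
gripper_width: -0.001
```

Firm contact begins, at about the radius predicted from the catch. I'll build up to 10–15 N in small steps.

Request:
servo_tool --pt "0 0.0006 0 0 0 0 0" --pt "0 0.0006 0 0 0 0 0"

```text
t: 18.48
eef_pos: [0.5396, -0.0419, 0.0483]
tcp_rot: [-0.545, 0.546, 0.45, -0.451]
contact_force: [-0.5, -6.7, 0.8]
gripper_width: 0.003
```

Request:
servo_tool --pt "0 0.0005 0 0 0 0 0" --pt "0 0.0005 0 0 0 0 0"

```text
t: 18.73
eef_pos: [0.5395, -0.0419, 0.0483]
tcp_rot: [-0.545, 0.546, 0.449, -0.451]
contact_force: [-0.4, -7.5, 0.8]
gripper_width: 0.002
```

```bash
python3 -c "
from h import *
st()"
```

```text
t 18.725 p [ 0.5395 -0.0419  0.0483] zyaw 169.07 F [-0.45 -7.53  0.77] T [-2.89  0.29 -0.03] w 0.002 q [ 0.21  0.37 -0.23  0.   -0.98 -0.41]
```

Request:
servo_tool --pt "0 0.001 0 0 0 0 0" --pt "0 0.001 0 0 0 0 0"

```text
t: 18.98
eef_pos: [0.5396, -0.0419, 0.0484]
tcp_rot: [-0.545, 0.546, 0.449, -0.451]
contact_force: [-1.1, -11.9, 1.0]
gripper_width: 0.002
```

Request:
servo_tool --pt "0 0.001 0 0 0 0 0" --pt "0 0.001 0 0 0 0 0"

```text
t: 19.23
eef_pos: [0.5394, -0.0418, 0.0484]
tcp_rot: [-0.544, 0.546, 0.448, -0.452]
contact_force: [-1.2, -15.4, 0.9]
gripper_width: 0.001
```

Run:
```python
from h import *
st()
w=cap("scene","9");s=cap("side","9")
a=lambda *k:cv2.resize(k[0]["image"][k[2]:k[2]+k[4],k[1]:k[1]+k[3],::-1],(390,290),interpolation=cv2.INTER_CUBIC)
cv2.imwrite("pics/z9.png",np.hstack([a(w,240,160,120,90),a(s,200,120,160,120)]))
```

```text
t 19.225 p [ 0.5394 -0.0418  0.0484] zyaw 169.08 F [ -1.2  -15.38   0.85] T [-5.35  0.41 -0.  ] w 0.001 q [ 0.22  0.37 -0.23  0.01 -0.98 -0.41]
```

View pics/z9.png

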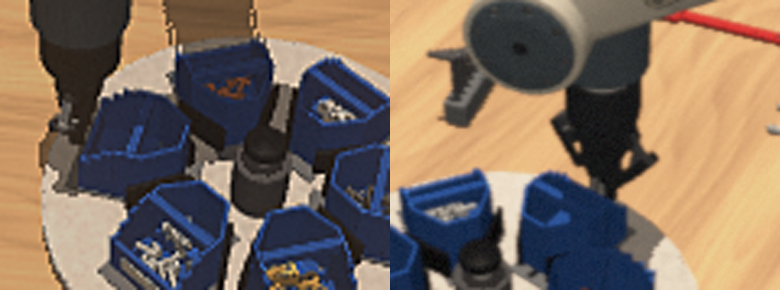

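It is bedded solidly: 15 N and no further movement. I'll back off, rise, and check the catch.

Request:
servo_tool --pt "0 -0.003 0 0 0 0 0" --pt "0 -0.008 0 0 0 0 0" --pt "0 -0.02 0 0 0 0 0" --pt "0 -0.04 0 0 0 0 0" --pt "0 -0.05 0 0 0 0 0" --pt "0 -0.05 -0.04 0 0 0 0" --pt "0 -0.05 -0.09 0 0 0 0" --pt "0 -0.05 -0.14 0 0 0 0" --pt "0 -0.03 -0.16 0 0 0 0" --pt "0 0 -0.16 0 0 0 0" --pt "0 0.02 -0.16 0 0 0 0" --pt "0 0.02 -0.16 0 0 0 0"

```text
t: 20.82
eef_pos: [0.5441, -0.0182, 0.2077]
tcp_rot: [0.545, -0.545, -0.45, 0.451]
contact_force: [-0.0, -0.2, 0.6]
gripper_width: 0.002
```

Run:
```python
from h import *
st()
w=cap("wrist","10");s=cap("side","10");c=cap("scene","10")
a=lambda *k:cv2.resize(k[0]["image"][k[2]:k[2]+k[4],k[1]:k[1]+k[3],::-1],(390,290),interpolation=cv2.INTER_CUBIC)
cv2.imwrite("pics/z10.png",np.vstack([np.hstack([a(w,0,0,560,420),a(w,180,120,200,150)]),np.hstack([a(c,240,160,120,90),a(s,200,120,160,120)])]))
```

```text
t 20.825 p [ 0.5441 -0.0182  0.2077] zyaw 169.14 F [-0.   -0.21  0.59] T [-0.06  0.02  0.01] w 0.002 q [ 0.25  0.25  0.05 -0.   -1.36 -0.44]
```

View pics/z10.png

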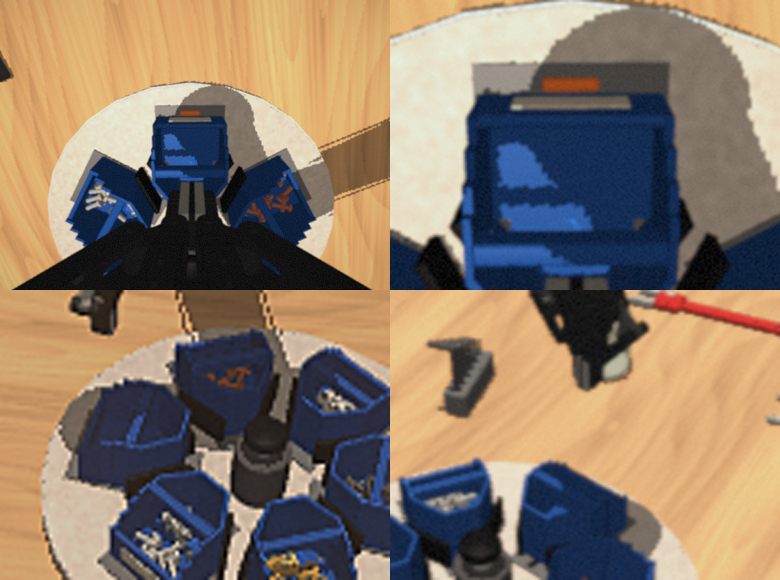

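The orange catch (wrist crop, 572,85) shows just outside the outer wall, and the bin sits squarely between both guides. I'll check the catch's height from depth and the bin's final yaw.

Run:
```python
from h import *
d=load("wrist10");W=cloud(d);hsv=cv2.cvtColor(d["image"],cv2.COLOR_RGB2HSV)
r=np.hypot(W[...,0]-.575,W[...,1]-.139)
o=(hsv[...,0]<15)&(hsv[...,1]>140)&(hsv[...,2]>90)&(W[...,1]<0)&(r<.213)&(r>.15)
o=o.astype(np.uint8);oe=cv2.erode(o,np.ones((3,3)))>0
v,u=np.where(o);print("catch px",o.sum(),u.min(),u.max(),v.min(),v.max(),"z med",np.median(W[o>0][:,2]),np.median(W[oe][:,2]),W[oe].mean(0),W[oe].min(0),W[oe].max(0))
# plate either side and outward, same rows
g=(hsv[...,1]<60)&(W[...,2]<.05)&(W[...,2]>.02)
for u0,u1 in((u.min()-28,u.min()-6),(u.max()+6,u.max()+28)):
    m=np.zeros_like(g);m[v.min():v.max()-1,u0:u1]=1;m&=g;print("plate z",m.sum(),np.median(W[m][:,2]))
# wall outer top edge
P=W[(W[...,2]>.064)&(W[...,2]<.074)&(r>.155)&(r<.19)&(abs(W[...,0]-.54)<.06)]
rr=P[:,:2]
y=np.radians(79.2);e=np.array([np.cos(y),np.sin(y)]);n=np.array([-e[1],e[0]]);al=(rr-[.575,.139])@e;la=(rr-[.575,.139])@n
print("wall radius edges",np.percentile(al,[1,50,99]),"lat",np.percentile(la,[.5,99.5]))
k=abs(la)<.03;f=cv2.fitLine(rr[k].astype(np.float32),cv2.DIST_HUBER,0,.01,.01).ravel();print("wall yaw",np.degrees(np.arctan2(f[1],f[0])))
```

```text
catch px 203 258 287 160 167 z med 0.03263980564283981 0.032782012760970196 [ 0.54296297 -0.03607961  0.03278442] [ 0.53153253 -0.03984292  0.03117514] [ 0.55456962 -0.03209325  0.03509747]
plate z 132 0.02910689852774886
plate z 132 0.028870565238949798
wall radius edges [-0.17345862 -0.17074515 -0.1528785 ] lat [-0.04235724  0.04102787]
wall yaw -10.83627
```

```bash
python3 -c "
from plant import robot
print(robot.close_job())"
```

```text
the job is handed in; nothing more can be done
None
```

The blue bin is home in the empty bay and the orange catch is up behind it. I handed the job in at about 21 s, with the gripper clear and nothing being touched.

I gripped the bin by its cross bar and stood it in the bay mouth, tapered end first. I released it, then pushed on the outer wall with closed fingers. The push took 1–2 N until the bin met the guides. I built it up to about 15 N, and the bin did not move any further.

**Last checks:**
- **Catch:** it stands about 3.7 mm above the floor plate, just outside the outer wall. Fully up is 4 mm.
- **Bin:** it is centred on the bay line and square to it (bin yaw 79.2°, bay about 79°), between both guides.
- **Tools, jar and bottle:** I felt no contact with them at any time. I did not re-measure their positions at the end.

No check failed. Early on, the scene and side cameras disagreed by about 5 mm on the turntable's centre. I averaged them, and the wrist view then agreed within 1 mm sideways.

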